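# Seat the handheld tester on its charging dock

### The job

Put the red handheld tester away on its charging dock: lay it flat, screen up, in the dock's open channel and slide it in under the black hood, pushing the contact shoe hidden in there back until you feel it come up solid. How deep that is differs every time, so go gently and stop there: do not shove the backstop out of place. Leave the tester lying there.

Things in the scene. Friction and masses are not known exactly. Their poses are not given: they have to be found in the camera images.
- tester_center (a point): centre (half-way up) of the red handheld tester with a black screen: a flat bar 52 mm wide along its x, 150 mm long along its y, 26 mm high along z, 0.17 to 0.29 kg, lying flat on the worktop, screen up. Grip it across its width. Either end may go into the dock first. The black remote control near it is not wanted.
- dock: grey charging dock fixed on the bench over the blue mat; x axis along the channel into the hood, z up; origin at worktop height on the channel's centre line. Channel: 64 mm wide between its rails, open above and at the near end, from x = -150 mm to the hood's mouth at x = +10 mm; floor 10 mm, rail tops 18 mm above the worktop.
- dock_mouth (a point): middle of the mouth of the dock's black hood, at the channel floor, axes as the dock's. The hood reaches 115 mm on along x, 92 mm wide outside, 64 mm wide and 34 mm high inside; its roof top is 50 mm above the worktop. Inside, hardly seen from above, the contact shoe's face waits 15 to 45 mm behind the mouth, a different depth each time.
- shoe (a joint): the hidden contact shoe, a slide along the dock's +x: 0 out, 0.012 m pushed fully back. It gives way under about 4 N, stays where it is left, and at the end of its travel it comes up solid against the backstop.
- backstop (a joint): the backstop behind the shoe, held by friction: 0 as set, grows if it is shoved out of place along the dock's +x, which takes about 35 N.

How it is judged:
At the end, for the whole second after the job is handed in: The tester lies flat (within 10 degrees), screen up, in the dock's channel, along it within 10 degrees and within 12 mm of its centre line, its leading end under the hood with the contact shoe pushed back more than 6 mm of its 12 mm; the backstop has been shoved less than 5 mm (value of joint shoe above 0.006 m and value of joint backstop below 0.005 m and x of tester_center in the frame of dock between -0.055 and 0.015 m and y of tester_center in the frame of dock between -0.012 and 0.012 m and angle between the y axis of tester_center and the x axis of dock, either way round below 0.175 rad and angle between tester_center's own z axis and vertical below 0.175 rad and height (world z) of tester_center below 0.033 m); the robot touches nothing.
It fails at once if the backstop is shoved 5 mm or more out of place (value of joint backstop above 0.005 m).
It also fails if it takes over 48 s, if anything falls off the work surface, if the arm or the gripper's body presses on something with over 40 N, if the wrist force passes 120 N, or if a joint passes its speed limit or range.

### The arm

A 7-joint arm with a two-finger parallel gripper is mounted at the origin on a cart in front of the work surface, level with it; the furniture and walls round the work are solid. World frame = base frame: x ahead of the robot, y to its left, z up, the work surface at z = 0. Lengths are in m, angles in rad, forces in N, time in s.
With the tool pointing down it reaches from about 0.35 to 0.9 m from the base axis. Payload 8.1 kg.
Tool frame: the origin (TCP) lies at the very end of the fingers, on their centre line; the grasp point (between the pads) lies 19 mm behind it; z points along the fingers, y is the line along which they close (so a half turn about z gives the same grasp; the last joint's range is limited). The gripper opens to 92 mm and grips with 3 to 60 N. Pads are 19 mm wide; open, the fingers measure 130 mm over their backs; the gripper's body (75 mm by 190 mm) begins 47 mm behind the grasp point.
Start: joints at [1.083, 0.434, 0.025, 1.573, -0.012, 1.134, -0.075], TCP at [0.235, -0.579, 0.204] pointing down, gripper open.
Joint ranges: [-2.62, 2.62], [-0.44, 2.09], [-1.27, 1.32], [0.08, 2.57], [-1.32, 4.46], [0.12, 2], [-2.74, 2.74]. Speed limits (rad/s): [2.22, 2.22, 3.01, 3.01, 3.14, 3.14, 3.14].

### API

Orientations are given as a rotation vector (axis times angle).
In Python, from workcell import arm, camera, sign_off gives the robot as it stands. The module is installed in compiled form; this text tells all that it offers.
- The arm moves only by the tool move_arm, never from a script. Its argument "deltas" is a list of rows, each a list of 6 numbers: the shift along the tool's x, y, z each as a share of 0.03 m, from -1 to 1, then the turn, a rotation vector about the tool's x, y, z each as a share of 10 degrees, from -1 to 1. A call has 1 to 5 rows; each row shifts and turns the commanded pose from where the row before left it, along the tool's axes as they then stand; what a row does not reach is not made up. A row lasts 1/8 s, in which the tool goes at most 62.5 mm and 10.7 degrees, less where a joint would pass 70% of its speed; a pose out of reach is approached as far as the arm can. A call with a number of a shift or a turn outside -1 to 1 is refused whole. A call with a gripper value outside its range is refused whole. "jaw" is the gripper command: -1 is shut, 1 is fully open, values between are in proportion, set as the call begins (left out, the last holds). The fingers move at their own pace and stop on an object; "newtons" is the grip in N (left out, the last holds). Time passes only in rows, so rows that do not move let the fingers close. It gives the time, the measured TCP pose, the force, the opening and the grip force at its end, in the units of the state.
- arm.get_state(): the state, without advancing time (a new reading comes with each control period).
- camera(name): name is "side" or "top" or "wrist"; returns a dict with "pixels" (400x640x3 uint8, red, green, blue), "z_map" (400x640 float32, m along the optical axis (not along the pixel's ray), 0 where there is no reading), "mtx" (3x3 intrinsics, pixels), "R" (3x3) and "t" (3): a world point X has camera coordinates R X + t. Camera axes: x right, y down, z forward; pixel columns grow to the right and rows downward; lengths in m; the calibration is good to about 2 mm. A picture is of the moment at which its call begins.
- sign_off(): hands the job in; it is judged then, once.
The state is a dict: "clock": time; "joint_pos": joint angles; "joint_vel": joint speeds; "joint_efforts": joint torques, N m; "tcp_pos": TCP position; "eef_rot": TCP orientation; "ft_force": force on the tool from outside, world axes, zero at the start; "ft_torque": the same for the moment, N m; "width": opening from 0.0 (shut) to 1.0 (fully open); "finger_force": force on a finger pad.
Only numpy, scipy, OpenCV 4.12 (cv2) and the standard library are available. Lean on these libraries where they do the work, as an engineer would, in place of code of your own. Each camera call takes 0.05 s, during which the arm holds its last target. There are 200 camera calls.

## Working session

There is one attempt and no reset: what is moved stays moved. The work goes in short steps, Python scripts to look and compute and a tool call to move; the robot and the scene stay as the last step left them, time stands still between calls to the robot, and variables do not carry over. Pictures are saved under pics/ and viewed, at most 10 in all, crops included, and the job is handed in when it is done.

Besides the shell and the picture viewer there is one more tool, called as name(argument=value, ...) on one line, values as JSON. move_arm: Moves the arm, as the interface text tells. Its arguments: {"type":"object","properties":{"deltas":{"type":"array","items":{"type":"array","items":{"type":"number"}}},"jaw":{"type":"number"},"newtons":{"type":"number"}},"required":["deltas"]}

```bash
mkdir -p pics
cat > h.py <<'E'
import numpy as np, cv2
from workcell import arm, camera, sign_off
from scipy.spatial.transform import Rotation as Ro
def snap(n,f):
    c=camera(n); cv2.imwrite('pics/'+f,c['pixels'][:,:,::-1]); np.savez('pics/'+f+'.npz',**c); return c
def pts(c):
    z=c['z_map']; v,u=np.mgrid[:400,:640]
    K=c['mtx']; P=np.stack([(u-K[0,2])/K[0,0]*z,(v-K[1,2])/K[1,1]*z,z],-1)
    return (P-c['t'])@c['R']
E
python3 - <<'E'
from h import *
c=snap('top','top.png'); P=pts(c); s=arm.get_state()
print({k:np.round(v,3) for k,v in s.items()})
print(Ro.from_rotvec(s['eef_rot']).as_matrix().round(3))
hsv=cv2.cvtColor(c['pixels'],cv2.COLOR_RGB2HSV)
m=(((hsv[...,0]<8)|(hsv[...,0]>172))&(hsv[...,1]>140)&(hsv[...,2]>60)&(c['z_map']>0)).astype(np.uint8)
n,l,st,ce=cv2.connectedComponentsWithStats(m)
for i in range(1,n):
    if st[i,4]>60:
        q=P[l==i]; print(st[i],ce[i],np.median(q,0).round(3),cv2.minAreaRect((q[:,:2]*1000).astype(np.float32)))
E
```

```text
{'clock': np.float64(0.05), 'joint_pos': array([ 1.083,  0.435,  0.025,  1.574, -0.012,  1.134, -0.075]), 'joint_vel': array([ 0.001, -0.   ,  0.002, -0.002,  0.   , -0.001, -0.   ]), 'joint_efforts': array([ 4.0000e-03, -6.6977e+01,  9.9000e-01, -3.1550e+01, -6.0000e-02,
        3.8000e-02, -0.0000e+00]), 'tcp_pos': array([ 0.234, -0.579,  0.203]), 'eef_rot': array([-3.082e+00, -6.000e-01,  1.000e-03]), 'ft_force': array([-0.69 , -0.756,  0.032]), 'ft_torque': array([-0.026, -0.017,  0.016]), 'finger_force': np.float64(0.0), 'width': np.float64(1.001)}
[[ 0.927  0.375 -0.001]
 [ 0.375 -0.927  0.001]
 [-0.    -0.002 -1.   ]]
[ 180  184   26   71 1119] [192.70598749 223.7077748 ] [0.519 0.275 0.022] ((545.683837890625, 277.5024719238281), (52.57318115234375, 148.09974670410156), 89.42945098876953)
```

View pics/top.png

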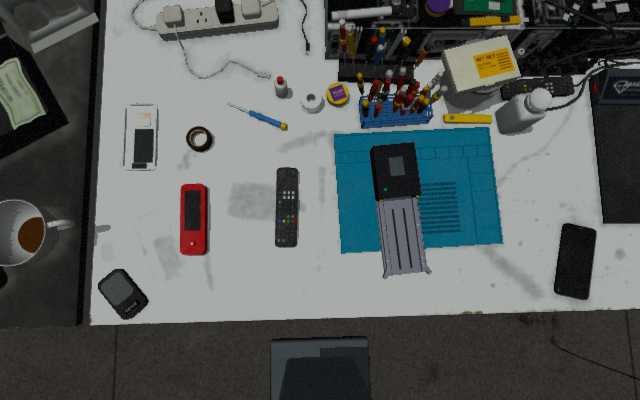

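The top view shows the red tester at about (193,219), with the remote to its right at (287,207). The dock's hood is at (395,172), and its channel opens toward the robot, ending near (405,272). Next I'll measure the dock.

Run:
```python
from h import *
c=dict(np.load('pics/top.png.npz')); P=pts(c)
v,u=np.mgrid[:400,:640]; w=(u>360)&(u<440)&(v>135)&(v<285)
hm=w&(P[...,2]>.040)&(P[...,2]<.06); q=P[hm]
print('hood',len(q),np.median(q[:,2]),cv2.minAreaRect((q[:,:2]*1000).astype(np.float32)))
rm=w&(P[...,2]>.005)&(P[...,2]<.03)&(v>200); q=P[rm]
print('chan',len(q),cv2.minAreaRect((q[:,:2]*1000).astype(np.float32)))
# row-wise edges
for r in range(150,275,8):
    x=np.where((w&(P[...,2]>.006))[r])[0]
    if len(x): print(r,P[r,x[0]].round(4),P[r,x[-1]].round(4))
for x in (395,403): 
    print([P[r,x].round(3).tolist() for r in range(190,280,8)])
print(np.median(P[205:215,285:290],(0,1)))
```

```text
hood 2351 0.05027990390821056 ((637.6522216796875, -153.39633178710938), (115.33308410644531, 93.14706420898438), 4.789534091949463)
chan 3667 ((493.91290283203125, -164.06837463378906), (172.31100463867188, 166.2049102783203), 87.75932312011719)
150 [ 0.6922 -0.0851  0.0082] [ 0.6905 -0.2516  0.0063]
158 [ 0.6741 -0.0867  0.0077] [ 0.6717 -0.2567  0.0078]
166 [ 0.6564 -0.084   0.0062] [ 0.6544 -0.2201  0.006 ]
174 [ 0.6372 -0.1071  0.0101] [ 0.6269 -0.1973  0.052 ]
182 [ 0.6189 -0.1081  0.0124] [ 0.611  -0.2024  0.0456]
190 [0.4513 0.0393 0.8986] [ 0.5997 -0.2319  0.0084]
198 [ 0.5842 -0.1118  0.0078] [ 0.5816 -0.2531  0.008 ]
206 [ 0.5668 -0.1046  0.0073] [ 0.5642 -0.2456  0.0069]
214 [ 0.5497 -0.082   0.008 ] [ 0.5471 -0.2226  0.0064]
222 [ 0.5319 -0.1055  0.0061] [ 0.5288 -0.2498  0.0077]
230 [ 0.5152 -0.0788  0.0061] [ 0.5117 -0.2403  0.0065]
238 [ 0.4969 -0.119   0.008 ] [ 0.4945 -0.2326  0.0064]
246 [ 0.4798 -0.1207  0.0062] [ 0.4768 -0.2456  0.0104]
254 [ 0.4627 -0.1219  0.0074] [ 0.4605 -0.2105  0.0155]
262 [ 0.4457 -0.1232  0.008 ] [ 0.4436 -0.2109  0.0181]
270 [ 0.4288 -0.1246  0.0077] [ 0.4266 -0.2202  0.0194]
[[0.594, -0.147, 0.051], [0.583, -0.155, 0.012], [0.566, -0.155, 0.01], [0.548, -0.154, 0.009], [0.531, -0.152, 0.011], [0.513, -0.152, 0.009], [0.496, -0.151, 0.011], [0.479, -0.15, 0.011], [0.462, -0.149, 0.012], [0.445, -0.148, 0.011], [0.428, -0.148, 0.011], [0.411, -0.149, 0.002]]
[[0.593, -0.164, 0.053], [0.583, -0.173, 0.011], [0.565, -0.172, 0.011], [0.548, -0.171, 0.009], [0.53, -0.17, 0.01], [0.513, -0.169, 0.012], [0.496, -0.168, 0.013], [0.479, -0.168, 0.008], [0.462, -0.167, 0.009], [0.445, -0.165, 0.012], [0.428, -0.165, 0.01], [0.411, -0.166, -0.0]]
[0.56129218 0.07945768 0.01850255]
```

move_arm(deltas=[[0.5,-1,0,0,0,0.753],[0.5,-1,0,0,0,0.753],[0.5,-1,0,0,0,0.754],[0.3,-1,0,0,0,0],[0.3,-1,0,0,0,0]])

```text
clock: 0.68
tcp_pos: [0.2741, -0.4203, 0.2036]
eef_rot: [-3.141, 0.015, 0.001]
ft_force: [-0.4, 0.9, -0.5]
width: 1.0
finger_force: 0.0
```

move_arm(deltas=[[0.5,-1,0,0,0,0],[0.5,-1,0,0,0,0],[0.5,-1,0,0,0,0],[0.5,-1,0,0,0,0],[0.5,-1,0,0,0,0]])

```text
clock: 1.3
tcp_pos: [0.3506, -0.2712, 0.2037]
eef_rot: [-3.141, 0.015, 0.001]
ft_force: [0.2, 0.0, 0.4]
width: 1.0
finger_force: 0.0
```

move_arm(deltas=[[0.4,-1,0,0,0,0],[0.4,-1,0,0,0,0],[0.4,-1,0,0,0,0],[0.4,-1,0,0,0,0],[0.4,-1,0,0,0,0]])

```text
clock: 1.92
tcp_pos: [0.4119, -0.122, 0.2038]
eef_rot: [-3.141, 0.016, 0.001]
ft_force: [-0.3, 0.3, 0.3]
width: 1.006
finger_force: 0.0
```

move_arm(deltas=[[0.3,-1,0,0,0,0],[0.3,-1,0,0,0,0],[0.3,-1,0,0,0,0],[0.3,-1,0,0,0,0],[0.3,-1,0,0,0,0]])

```text
clock: 2.55
tcp_pos: [0.4583, 0.0274, 0.2037]
eef_rot: [3.141, -0.015, -0.001]
ft_force: [0.4, -0.2, -0.1]
width: 1.002
finger_force: 0.0
```

move_arm(deltas=[[0.3,-1,0,0,0,0],[0.3,-1,0,0,0,0],[0.3,-1,0,0,0,0],[0.3,-1,0,0,0,0],[0.3,-1,0,0,0,0]])

```text
clock: 3.18
tcp_pos: [0.5048, 0.1769, 0.2035]
eef_rot: [3.141, -0.016, -0.001]
ft_force: [0.2, 0.4, 0.1]
width: 1.0
finger_force: 0.0
```

move_arm(deltas=[[0.15,-0.83,0,0,0,0],[0.15,-0.83,0,0,0,0],[0.1,-0.83,0.4,0,0,0],[0.1,-0.83,0.8,0,0,0],[0,0,0.5,0,0,0]])

```text
clock: 3.8
tcp_pos: [0.5197, 0.2773, 0.1514]
eef_rot: [-3.141, 0.011, 0.003]
ft_force: [0.1, -1.0, 0.4]
width: 1.001
finger_force: 0.0
```

Run:
```python
from h import *
c=snap('wrist','w1.png'); P=pts(c); s=arm.get_state(); print(s['tcp_pos'])
hsv=cv2.cvtColor(c['pixels'],cv2.COLOR_RGB2HSV)
m=(((hsv[...,0]<8)|(hsv[...,0]>172))&(hsv[...,1]>140)&(hsv[...,2]>60)&(c['z_map']>0)&(abs(P[...,2]-.02)<.02))
q=P[m]; print(len(q),q.min(0),q.max(0),cv2.minAreaRect((q[:,:2]*1000).astype(np.float32)))
```

```text
[0.51918065 0.27507919 0.14958487]
3544 [0.47153454 0.06434945 0.01604659] [0.61885538 0.30269219 0.02775527] ((546.2426147460938, 183.3226776123047), (147.58480834960938, 237.68936157226562), 0.644935131072998)
```

View pics/w1.png

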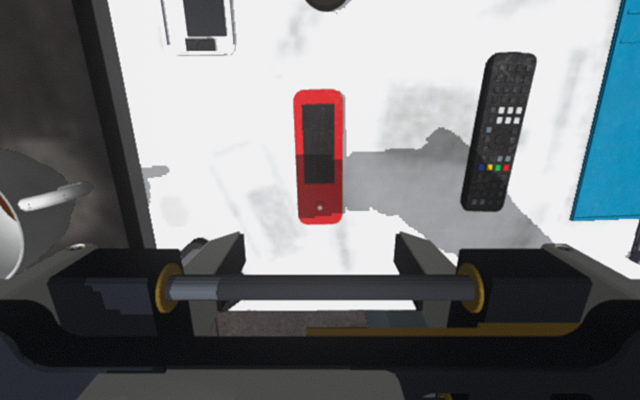

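The wrist view shows the tester straight ahead between the fingers at (318,157), aligned with them. The remote at (500,130) is well clear. I'll go down now.

move_arm(deltas=[[0,-0.05,1,0,0,0],[0,0,1,0,0,0],[0,0,1,0,0,0],[0,0,1,0,0,0],[0,0,0.55,0,0,0]])

```text
clock: 4.47
tcp_pos: [0.5206, 0.2752, 0.0153]
eef_rot: [3.14, -0.017, -0.002]
ft_force: [-0.4, -0.3, -0.6]
width: 0.998
finger_force: 0.0
```

move_arm(deltas=[[0,0,0,0,0,0],[0,0,0,0,0,0]])

```text
clock: 4.72
tcp_pos: [0.5216, 0.2773, 0.0176]
eef_rot: [-3.141, 0.016, -0.002]
ft_force: [1.4, 0.6, 0.2]
width: 0.999
finger_force: 0.0
```

move_arm(deltas=[[0,0,0.17,0,0,0],[0,0,0,0,0,0]])

```text
clock: 4.97
tcp_pos: [0.521, 0.277, 0.0116]
eef_rot: [-3.141, 0.015, -0.001]
ft_force: [0.1, -0.6, -1.0]
width: 1.0
finger_force: 0.0
```

move_arm(deltas=[[0,0,0,0,0,0],[0,0,0,0,0,0],[0,0,0,0,0,0],[0,0,0,0,0,0],[0,0,0,0,0,0]], jaw=-1, newtons=35)

```text
clock: 5.6
tcp_pos: [0.5209, 0.2771, 0.0114]
eef_rot: [3.141, -0.015, -0.0]
ft_force: [-0.4, 0.6, 0.4]
width: 0.507
finger_force: 0.0
```

move_arm(deltas=[[0,0,0,0,0,0],[0,0,0,0,0,0]])

```text
clock: 5.85
tcp_pos: [0.5209, 0.277, 0.0114]
eef_rot: [3.142, -0.015, 0.0]
ft_force: [0.5, 0.6, 0.4]
width: 0.286
finger_force: 0.0
```

Run:
```python
from h import *
c=snap('wrist','w2.png'); d=snap('side','s2.png'); s=arm.get_state(); print(s['tcp_pos'],s['width'],s['finger_force'])
cv2.imwrite('pics/ws2.png',cv2.resize(np.vstack([c['pixels'],d['pixels']])[:,:,::-1],(480,600)))
```

```text
[0.52089337 0.27704917 0.01142924] 0.1999674750784819 0.0
```

View pics/ws2.png

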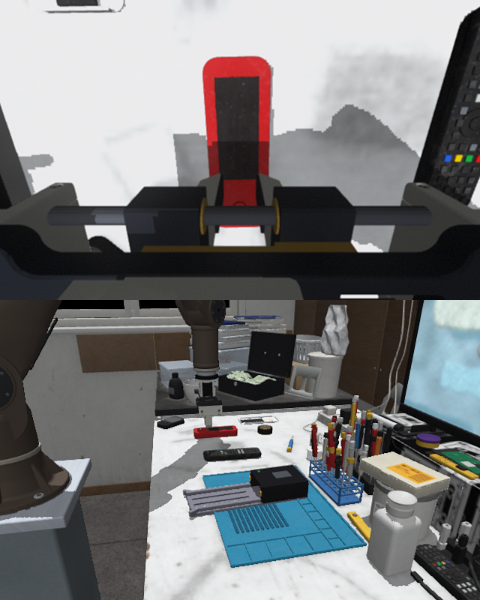

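Run:
```python
from h import *
c=np.load('pics/w2.png.npz')['pixels'];d=np.load('pics/s2.png.npz')['pixels']
a=cv2.resize(c[200:350,200:440],(720,450)); u=cv2.resize(d[120:250,180:380],None,fx=0.9,fy=.9)
m=d[130:205,220:330]; m=cv2.resize(m,(500,340),interpolation=3)
o=np.zeros((600,800,3),np.uint8); o[:250,:400]=cv2.resize(c[200:350,200:440],(400,250)); o[260:600,:500]=m
cv2.imwrite('pics/z2.png',o[:,:,::-1]); s=arm.get_state(); print(s['clock'],s['width'])
```

```text
5.95 0.1999674750784819
```

View pics/z2.png

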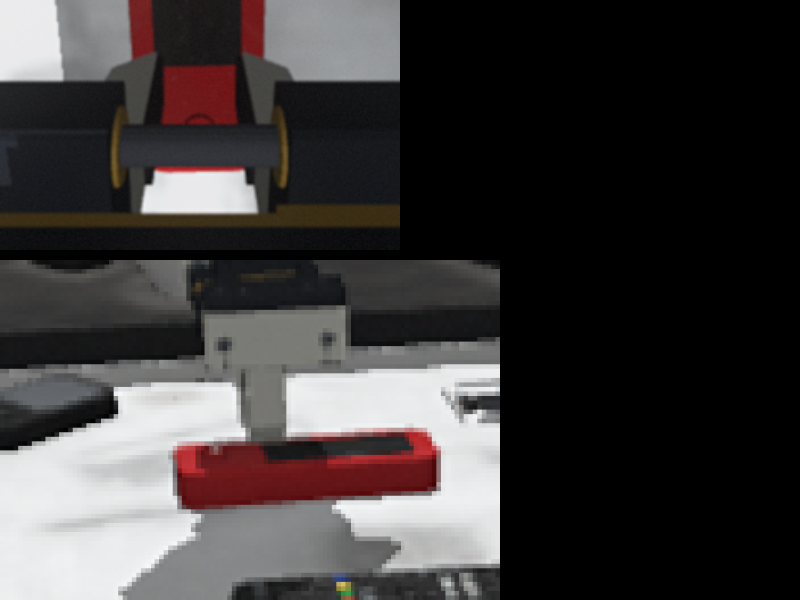

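Run:
```python
from h import *
d=dict(np.load('pics/s2.png.npz')); P=pts(d)
for r in range(155,190,2): print(r,[P[r,x].round(3).tolist() for x in (272,278,282,300)])
c=dict(np.load('pics/w2.png.npz')); Q=pts(c)
for x in (270,280,290,320,350,360): print(x,[Q[r,x].round(3).tolist() for r in (230,236,242,250,265)])
```

```text
155 [[0.51, 0.287, 0.065], [0.521, 0.247, 0.077], [0.531, 0.246, 0.077], [0.612, 0.469, 0.002]]
157 [[0.51, 0.289, 0.059], [0.521, 0.246, 0.072], [0.531, 0.248, 0.071], [0.61, 0.455, 0.0]]
159 [[0.511, 0.296, 0.051], [0.521, 0.249, 0.066], [0.531, 0.246, 0.066], [0.607, 0.436, 0.0]]
161 [[0.51, 0.293, 0.047], [0.521, 0.247, 0.061], [0.531, 0.247, 0.061], [0.604, 0.418, 0.0]]
163 [[0.522, 0.418, -0.0], [0.52, 0.247, 0.056], [0.531, 0.25, 0.055], [0.602, 0.407, -0.002]]
165 [[0.52, 0.403, -0.001], [0.52, 0.247, 0.051], [0.531, 0.251, 0.049], [0.598, 0.382, 0.001]]
167 [[0.518, 0.382, -0.0], [0.521, 0.254, 0.043], [0.531, 0.252, 0.043], [0.585, 0.302, 0.022]]
169 [[0.51, 0.298, 0.023], [0.522, 0.264, 0.034], [0.531, 0.259, 0.035], [0.581, 0.281, 0.024]]
171 [[0.508, 0.287, 0.022], [0.523, 0.281, 0.023], [0.534, 0.279, 0.023], [0.58, 0.271, 0.022]]
173 [[0.507, 0.272, 0.022], [0.522, 0.269, 0.022], [0.531, 0.262, 0.023], [0.578, 0.258, 0.022]]
175 [[0.505, 0.256, 0.022], [0.52, 0.253, 0.022], [0.53, 0.25, 0.022], [0.576, 0.251, 0.019]]
177 [[0.505, 0.254, 0.017], [0.52, 0.253, 0.017], [0
[... 623 characters left out ...]
7, 0.312, 0.0], [0.513, 0.313, 0.001], [0.533, 0.303, 0.051], [0.558, 0.292, 0.107], [0.556, 0.291, 0.114]]
280 [[0.527, 0.302, 0.023], [0.532, 0.299, 0.042], [0.532, 0.298, 0.05], [0.532, 0.297, 0.059], [0.532, 0.295, 0.074]]
290 [[0.527, 0.295, 0.022], [0.532, 0.293, 0.043], [0.532, 0.292, 0.051], [0.532, 0.291, 0.059], [0.531, 0.29, 0.072]]
320 [[0.527, 0.276, 0.023], [0.523, 0.276, 0.024], [0.518, 0.276, 0.023], [0.513, 0.276, 0.023], [0.501, 0.276, 0.023]]
350 [[0.527, 0.256, 0.023], [0.532, 0.258, 0.043], [0.532, 0.259, 0.05], [0.532, 0.26, 0.059], [0.53, 0.261, 0.072]]
360 [[0.517, 0.246, 0.001], [0.532, 0.252, 0.042], [0.532, 0.254, 0.05], [0.532, 0.255, 0.06], [0.532, 0.257, 0.074]]
```

The crop shows the fingers closing above the tester. Depth puts the fingertips at z≈0.033, while the state says 0.011, so the real tips sit about 20 mm higher than reported. I'll open and check that at full opening.

move_arm(deltas=[[0,0,0,0,0,0],[0,0,0,0,0,0],[0,0,0,0,0,0],[0,0,0,0,0,0],[0,0,0,0,0,0]], jaw=1)

```text
clock: 6.58
tcp_pos: [0.5209, 0.2771, 0.0114]
eef_rot: [3.142, -0.015, 0.0]
ft_force: [0.7, -0.7, -0.1]
width: 0.695
finger_force: 0.0
```

move_arm(deltas=[[0,0,0,0,0,0],[0,0,0,0,0,0],[0,0,0,0,0,0]])

```text
clock: 6.95
tcp_pos: [0.5209, 0.2771, 0.0114]
eef_rot: [3.142, -0.015, -0.0]
ft_force: [-1.0, -0.3, 0.5]
width: 0.989
finger_force: 0.0
```

Run:
```python
from h import *
d=snap('side','s3.png'); P=pts(d); s=arm.get_state(); print(s['clock'],s['tcp_pos'],s['width'],s['ft_force'])
m=(abs(P[...,0]-.521)<.016)&(P[...,2]>.004)&(P[...,2]<.1)&(abs(P[...,1]-.277)<.1)
for y in np.arange(.19,.36,.01):
    k=m&(abs(P[...,1]-y)<.005)
    if k.any(): print(round(y,2),k.sum(),P[k][:,2].min().round(3),P[k][:,2].max().round(3))
o=cv2.resize(d['pixels'][120:220,200:350],(600,400),interpolation=3); cv2.imwrite('pics/z3.png',o[:,:,::-1])
```

```text
7.0 [0.52086413 0.27703435 0.0113833 ] 0.9976886311999561 [-0.7322048  -0.77697622  0.44442188]
0.19 3 0.1 0.1
0.2 4 0.096 0.097
0.21 135 0.046 0.092
0.22 49 0.038 0.084
0.23 9 0.035 0.038
0.25 85 0.004 0.024
0.26 16 0.004 0.024
0.27 5 0.022 0.024
0.28 4 0.022 0.023
0.29 5 0.022 0.023
0.3 3 0.021 0.022
0.32 29 0.034 0.057
0.33 6 0.033 0.056
```

View pics/z3.png

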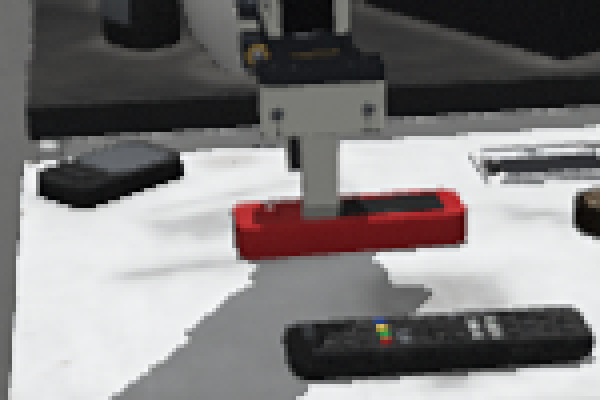

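The side view confirms it: the near finger's tip at (320,215) hangs above the tester's far side, clear of the worktop, at about z=0.034. The reading is therefore about 22 mm low. I'll go down that much more.

move_arm(deltas=[[0,0,0.4,0,0,0],[0,0,0.37,0,0,0],[0,0,0,0,0,0]])

```text
clock: 7.38
tcp_pos: [0.5199, 0.2764, -0.0132]
eef_rot: [3.14, -0.015, -0.003]
ft_force: [-0.1, 0.1, 0.3]
width: 0.999
finger_force: 0.0
```

Run:
```python
from h import *
d=snap('side','s4.png'); P=pts(d); s=arm.get_state(); print(s['clock'],s['tcp_pos'],s['width'],s['ft_force'])
m=(abs(P[...,0]-.521)<.016)&(P[...,2]>.004)&(P[...,2]<.1)&(abs(P[...,1]-.277)<.1)
for y in np.arange(.2,.25,.005):
    k=m&(abs(P[...,1]-y)<.0025)
    if k.any(): print(round(y,3),k.sum(),P[k][:,2].min().round(3),P[k][:,2].max().round(3))
```

```text
7.425 [ 0.52031317  0.27679872 -0.01255099] 0.9974528226383299 [-0.16491001  0.89886231 -0.10892897]
0.2 4 0.071 0.073
0.205 5 0.036 0.054
0.21 96 0.022 0.067
0.215 61 0.019 0.065
0.22 16 0.015 0.037
0.225 13 0.01 0.015
```

move_arm(deltas=[[0,0,0,0,0,0],[0,0,0,0,0,0],[0,0,0,0,0,0],[0,0,0,0,0,0],[0,0,0,0,0,0]], jaw=-1, newtons=35)

```text
clock: 8.05
tcp_pos: [0.521, 0.2771, -0.0116]
eef_rot: [-3.141, 0.016, -0.0]
ft_force: [0.4, -0.0, 1.4]
width: 0.566
finger_force: 34.9
```

move_arm(deltas=[[0,0,0,0,0,0],[0,0,0,0,0,0]])

```text
clock: 8.3
tcp_pos: [0.5209, 0.2772, -0.0116]
eef_rot: [-3.141, 0.015, -0.0]
ft_force: [0.2, -0.2, 0.8]
width: 0.564
finger_force: 34.9
```

move_arm(deltas=[[0,0,-0.5,0,0,0],[0,0,-0.9,0,0,0],[0,0.3,-0.9,0,0,0],[-0.1,0.7,-0.7,0,0,0],[-0.1,0.8,0,0,0,0]])

```text
clock: 8.93
tcp_pos: [0.5152, 0.2235, 0.0808]
eef_rot: [-3.14, 0.014, -0.005]
ft_force: [0.6, -0.2, -2.5]
width: 0.563
finger_force: 34.9
```

move_arm(deltas=[[-0.13,0.9,0,0,0,0],[-0.13,0.9,0,0,0,0],[-0.13,0.9,0,0,0,0],[-0.13,0.9,0,0,0,0],[-0.13,0.9,0,0,0,0]])

```text
clock: 9.55
tcp_pos: [0.4932, 0.0874, 0.079]
eef_rot: [3.141, -0.015, 0.0]
ft_force: [0.5, 0.7, -1.5]
width: 0.56
finger_force: 34.9
```

move_arm(deltas=[[-0.13,0.9,0,0,0,0],[-0.13,0.9,0,0,0,0],[-0.13,0.9,0,0,0,0],[-0.13,0.9,0,0,0,0],[-0.13,0.9,0,0,0,0]])

```text
clock: 10.18
tcp_pos: [0.4725, -0.0474, 0.079]
eef_rot: [3.141, -0.015, 0.001]
ft_force: [-0.3, -0.4, -2.9]
width: 0.562
finger_force: 34.9
```

move_arm(deltas=[[-0.05,1,0,0,0,0],[-0.05,1,0,0,0,0],[-0.05,1,0,0,0,0],[-0.05,1,0,0,0,-0.27],[0,0,0,0,0,-0.27]])

```text
clock: 10.8
tcp_pos: [0.4649, -0.1693, 0.0789]
eef_rot: [3.138, 0.129, -0.0]
ft_force: [-0.0, 1.1, -3.0]
width: 0.562
finger_force: 34.9
```

```bash
cat > dock.py <<'E'
from h import *
import sys
c=snap('wrist',sys.argv[1]); P=pts(c); d=snap('top','t_'+sys.argv[1]); s=arm.get_state()
p=s['tcp_pos']; R=Ro.from_rotvec(s['eef_rot']).as_matrix(); print(s['clock'],p,np.degrees(np.arctan2(R[1,0],R[0,0])),R[:,2].round(4))
for nm,cc in(('wrist',c),('top',d)):
    P=pts(cc)
    X=P[...,0];Y=P[...,1];Z=P[...,2]
    hm=(abs(X-.637)<.08)&(abs(Y+.153)<.07)&(abs(Z-.05)<.006)
    q=P[hm]
    if len(q)>50: print(nm,'hood',len(q),q[:,2].mean(),cv2.minAreaRect((q[:,:2]*1000).astype(np.float32)))
    hsv=cv2.cvtColor(cc['pixels'],cv2.COLOR_RGB2HSV)
    m=(((hsv[...,0]<8)|(hsv[...,0]>172))&(hsv[...,1]>140)&(hsv[...,2]>50)&(abs(X-.5)<.15)&(abs(Y+.16)<.06)&(Z>.02)&(Z<.2))
    q=P[m]
    if len(q)>50: print(nm,'tester',len(q),np.percentile(q[:,2],[2,50,98]).round(3),cv2.minAreaRect((q[:,:2]*1000).astype(np.float32)))
E
python3 dock.py w5.png
```

```text
10.9 [ 0.46534087 -0.16695579  0.07888839] 4.811770375401681 [ 2.e-04 -2.e-04 -1.e+00]
wrist hood 7658 0.05054850291247842 ((596.0798950195312, -157.474365234375), (31.399967193603516, 92.20464324951172), 4.698141574859619)
wrist tester 11972 [0.111 0.113 0.116] ((489.0954284667969, -167.23989868164062), (149.88980102539062, 53.22982406616211), 6.0267014503479)
top hood 2314 0.050299043235658626 ((637.3848266601562, -153.0579833984375), (115.33875274658203, 92.51895141601562), 4.798884868621826)
top tester 495 [0.099 0.112 0.115] ((489.2978820800781, -156.26010131835938), (148.21353149414062, 66.36540222167969), 4.8323187828063965)
```

View pics/w5.png

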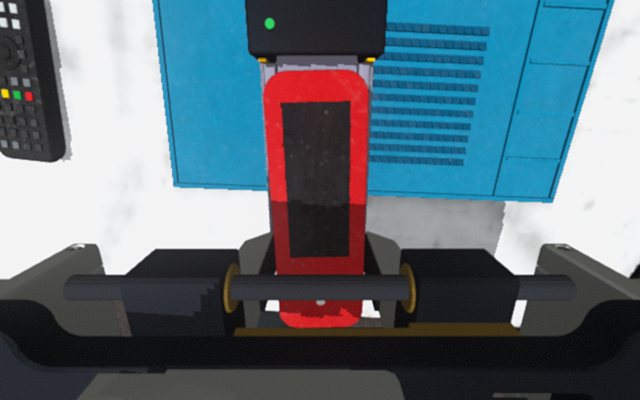

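The wrist view shows the tester held level over the channel. Its leading end at (316,75) sits just short of the hood's mouth at (316,58), and it is centred between the rails to about 1 mm. Lowering.

move_arm(deltas=[[0,-0.03,0.8,0,0,0],[0,0,0.8,0,0,0],[0,0,0.6,0,0,0],[0,0,0.3,0,0,0],[0,0,0,0,0,0]])

```text
clock: 11.52
tcp_pos: [0.4653, -0.1651, 0.0033]
eef_rot: [-3.139, -0.133, 0.001]
ft_force: [0.0, 0.1, -1.7]
width: 0.56
finger_force: 34.9
```

move_arm(deltas=[[0,0,0.07,0,0,0],[0,0,0,0,0,0]])

```text
clock: 11.78
tcp_pos: [0.4658, -0.1656, 0.0017]
eef_rot: [3.138, 0.132, 0.001]
ft_force: [-0.2, -0.2, -2.1]
width: 0.563
finger_force: 34.9
```

move_arm(deltas=[[0,0,0.06,0,0,0],[0.4,0,0,0,0,0],[0.4,0,0,0,0,0],[0.15,0,0,0,0,0],[0,0,0,0,0,0]])

```text
clock: 12.4
tcp_pos: [0.4944, -0.1629, -0.0007]
eef_rot: [-3.139, -0.133, -0.0]
ft_force: [-0.3, 1.0, -2.5]
width: 0.561
finger_force: 34.9
```

move_arm(deltas=[[0.1,0,0,0,0,0],[0.1,0,0,0,0,0]])

```text
clock: 12.65
tcp_pos: [0.4983, -0.1627, -0.0009]
eef_rot: [-3.139, -0.132, 0.004]
ft_force: [-4.9, -0.4, -2.3]
width: 0.561
finger_force: 34.9
```

move_arm(deltas=[[0.1,0,0,0,0,0],[0.1,0,0,0,0,0]])

```text
clock: 12.9
tcp_pos: [0.5051, -0.1622, -0.0008]
eef_rot: [-3.139, -0.132, 0.002]
ft_force: [-5.2, 0.6, -2.6]
width: 0.562
finger_force: 34.9
```

The force rose to about 5 N, so the tester has met the shoe. I'll continue in 1.5 mm steps.

move_arm(deltas=[[0.05,0,0,0,0,0],[0,0,0,0,0,0]])

```text
clock: 13.15
tcp_pos: [0.5075, -0.162, -0.0006]
eef_rot: [3.139, 0.133, 0.0]
ft_force: [-4.4, -0.6, -3.0]
width: 0.561
finger_force: 34.9
```

move_arm(deltas=[[0.05,0,0,0,0,0],[0,0,0,0,0,0]])

```text
clock: 13.4
tcp_pos: [0.5089, -0.1619, -0.0006]
eef_rot: [3.139, 0.133, 0.0]
ft_force: [-3.6, -0.2, -2.1]
width: 0.562
finger_force: 34.9
```

move_arm(deltas=[[0.04,0,0,0,0,0],[0,0,0,0,0,0]])

```text
clock: 13.65
tcp_pos: [0.5092, -0.1618, -0.0008]
eef_rot: [-3.139, -0.132, 0.002]
ft_force: [-5.7, 0.5, -2.4]
width: 0.565
finger_force: 34.9
```

move_arm(deltas=[[0.03,0,0,0,0,0],[0,0,0,0,0,0]])

```text
clock: 13.9
tcp_pos: [0.5092, -0.1617, -0.001]
eef_rot: [-3.139, -0.132, 0.005]
ft_force: [-7.6, 1.0, -2.2]
width: 0.562
finger_force: 34.8
```

move_arm(deltas=[[0.05,0,0,0,0,0],[0,0,0,0,0,0]])

```text
clock: 14.15
tcp_pos: [0.5092, -0.1617, -0.0014]
eef_rot: [-3.139, -0.132, 0.009]
ft_force: [-11.8, 0.1, -0.7]
width: 0.561
finger_force: 34.8
```

The TCP has stalled at x=0.5092 while the force climbed to 12 N, so the shoe is solid. I'll relax the push and release.

move_arm(deltas=[[-0.1,0,0,0,0,0],[0,0,0,0,0,0]])

```text
clock: 14.4
tcp_pos: [0.5092, -0.1618, -0.0006]
eef_rot: [3.139, 0.133, -0.0]
ft_force: [-5.0, -0.3, -2.2]
width: 0.562
finger_force: 34.9
```

move_arm(deltas=[[0,0,0,0,0,0],[0,0,0,0,0,0],[0,0,0,0,0,0],[0,0,0,0,0,0]], jaw=1)

```text
clock: 14.9
tcp_pos: [0.5099, -0.1618, -0.0004]
eef_rot: [3.139, 0.133, 0.001]
ft_force: [0.6, 0.1, -0.1]
width: 0.948
finger_force: 0.0
```

move_arm(deltas=[[0,0,-0.3,0,0,0],[0,0,-0.6,0,0,0],[0,0,-1,0,0,0],[0,0,-1,0,0,0],[0,0,-1,0,0,0]])

```text
clock: 15.52
tcp_pos: [0.5095, -0.1617, 0.1181]
eef_rot: [3.139, 0.133, 0.001]
ft_force: [0.4, -0.7, -0.8]
width: 1.0
finger_force: 0.0
```

```bash
python3 dock.py w9.png
```

```text
15.625 [ 0.5116733  -0.16206111  0.12014022] 4.846885333385619 [ 0.0058 -0.0015 -1.    ]
wrist hood 13908 0.050700801486961995 ((624.7071533203125, -155.0499725341797), (88.7614517211914, 92.34809112548828), 4.968815326690674)
wrist tester 3739 [0.031 0.033 0.036] ((519.8671264648438, -161.669921875), (122.69585418701172, 51.834144592285156), 6.181247234344482)
top hood 2300 0.05032165534154834 ((637.4918823242188, -153.23533630371094), (114.5815200805664, 92.61595153808594), 5.040508270263672)
top tester 272 [0.026 0.032 0.037] ((520.7739868164062, -159.79457092285156), (123.84869384765625, 49.80711364746094), 6.384639739990234)
```

View pics/w9.png

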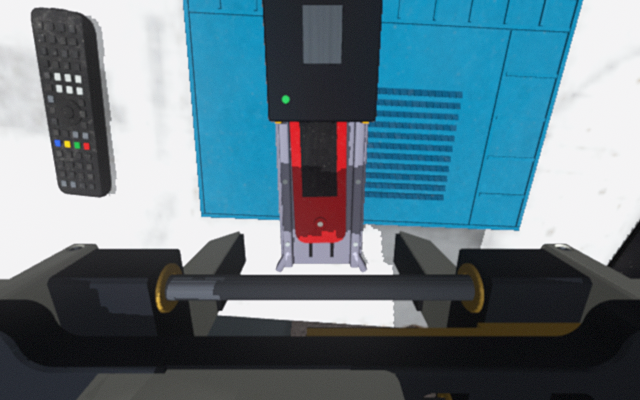

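The wrist view shows the tester flat, screen up and centred between the rails (320,180). About 27 mm of it is under the hood, which puts its centre at dock x ≈ -38 mm, and the arm is clear of it. Handing in.

```bash
python3 -c "
from workcell import sign_off; print(sign_off())"
```

```text
the job is handed in; nothing more can be done
None
```

The tester lies flat, screen up, in the dock with about 27 mm of it under the hood; the shoe came up solid at about 12 N, well below the 35 N that shifts the backstop, and the job is handed in (no verdict was shown).

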